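Fit the honing drum and its end cap to the gouge-honing machine

ROBOT

A 6-joint arm with a two-finger parallel gripper is mounted at the origin on the work surface. World frame = base frame: x ahead of the robot, y to its left, z up, the work surface at z = 0. Lengths are in m, angles in rad, forces in N, time in s.
With the tool pointing down it reaches from about 0.35 to 0.775 m from the base axis. Payload 5.5 kg.
Tool frame: the origin (TCP) lies between the finger pads; the fingertips stand 11 mm ahead of it and the grasp point (between the pads) lies 8 mm behind it (tips_ahead is the distance from the TCP to the fingertips, in m); z points along the fingers, y is the line along which they close (so a half turn about z gives the same grasp; the last joint's range is limited). The gripper opens to 85 mm and grips with 20 to 120 N. Pads are 22 mm wide; open, the fingers measure 114 mm over their backs; the gripper's body (76 mm by 85 mm) begins 54 mm behind the grasp point. The pads swing forward as they close: fully open they stand 13 mm farther back than shut.
Start: joints at [0.984, 0.313, 0.046, 1.304, 0, 1.431], TCP at [0.248, 0.519, 0.242] pointing down, gripper open.
Joint ranges: [-2.76, 2.76], [-0.86, 1.69], [-1.03, 1.26], [-2.2, 2.34], [-1.47, 1.5], [-3.14, 3.14]. Speed limits (rad/s): [2.57, 2.57, 3.14, 3.14, 3.14, 3.14].

INTERFACE

Orientations are given as a unit quaternion [w, x, y, z].
In Python, from workcell import * gives the robot as it stands. The module is installed in compiled form; this text tells all that it offers.
- The arm moves only by the tool jog_arm, never from a script. Its argument "moves" is a list of rows, each an object with "fingers": the closure, from 0 (fully open) to 1 (shut); "slide": the shift along the tool's x, y, z in mm, a list of three; "angular": the turn, a rotation vector about the tool's x, y, z in degrees, a list of three. A call has 1 to 10 rows; each row is the pose to reach, as a shift and turn from the pose commanded when the call began, along the tool's axes at that moment; what a row does not reach only later rows make up. A row lasts 1/12 s, in which the tool goes at most 41.7 mm and 7.16 degrees, less where a joint would pass 70% of its speed; a pose out of reach is approached as far as the arm can. A call with a gripper value outside its range is refused whole. The fingers move at their own pace and stop on an object; "squeeze" is the grip in N (left out, the last holds). Time passes only in rows, so rows that repeat a pose let the fingers close. It gives the time, the measured TCP pose, the force, the opening and the grip force at its end, in the units of the state.
- get_state(): the state, without advancing time (a new reading comes with each control period).
- read_camera(name): name is "scene" or "top" or "wrist"; returns a dict with "color" (480x640x3 uint8, red, green, blue), "fovy" (degrees; the focal length in pixels is half the picture's height over the tangent of half this angle, whatever the lens; pixels are square), "cx", "cy" (the principal point, pixels), "D" ([k1, k2, p1, p2, k3] as OpenCV has them; the pictures are not rectified), "world_from_camera" (4x4, takes a point from camera to world coordinates); the wrist camera has in their place "tool_from_camera" (4x4, takes a point from camera to tool coordinates, whose origin is the TCP and whose axes are the flange's). Camera axes: x right, y down, z forward; pixel columns grow to the right and rows downward; lengths in m; the calibration is good to about 2 mm. A picture is of the moment at which its call begins: read the wrist's pose just before it. There is no depth.
- hand_in(): hands the job in; it is judged then, once.
Trained networks look in a picture, given as the dict that the camera call returned (one of the last four; its "shot" number tells which), for a name from the list of things; names that differ only in an ending like _2 or _b are one class to them, and where a whole thing is asked for, a point or a joint stands for the part that bears it (a point fixed in the world has none). Each returns a list of dicts, best first, with "p" (0 to 1); they miss things now and then, are a little off and sometimes report something else, mostly with a low value. They report only what shows in the picture. A call takes as long as a camera call. They do not tell look-alikes from the thing itself.
- look_for(target, picture): "point" ([column, row] in pixels, amid what is visible of it).
- tip_of(target, picture): "point" ([column, row] in pixels: a listed point, or the origin of a listed thing).
The state is a dict: "clock": time; "joint_pos": joint angles; "qvel": joint speeds; "tau": joint torques, N m; "tcp_pos": TCP position; "orientation": TCP orientation; "wrist_force": force on the tool from outside, world axes, zero at the start; "ft_torque": the same for the moment, N m; "finger_gap": finger opening in m; "grip_force": force on a finger pad.
Only numpy, scipy, OpenCV 4.12 (cv2) and the standard library are available. Lean on these libraries where they do the work, as an engineer would, in place of code of your own. Each camera call takes 0.05 s, during which the arm holds its last target. There are 200 camera calls.

TASK

Fit the honing drum, flange down, on the spigot of the green honing machine, turning it until its notches drop over the two brass drive lugs and the flange lies flush on the spindle plate. Then put the red end cap, flange down, on the drum's top boss so that it too lies flush. Leave both fully home and upright, and leave the other things on the bench where they are.

Things in the scene. Friction and masses are not known exactly. Their poses are not given: they have to be found in the camera images.
- machine: Green low drive unit fixed on the bench, 200 x 170 x 50 mm (x, y, z); origin at the centre of its underside, z up. In the middle of its top a dark round spindle plate, 84 mm across, 10 mm thick, carrying the spigot and two brass lugs. A stiff brake holds the spindle. A tool-rest bar runs along the machine's +x edge, 88 mm from the spindle axis, its top 71 mm over the bench.
- seat (a point): Point on the spindle axis in the plate's top face, at the foot of the spigot, 60 mm over the bench; axes as the machine's, not turning with the spindle. Two brass drive lugs stand on this face on opposite sides of the axis: round pins 9 mm across, 5 mm high, 1.5 mm chamfer, centres 32.5 mm from the axis. Their direction varies and is not reported: look or feel for it.
- spigot (a point): Centre of the top of the round steel centring spigot, 40 mm across, 10 mm high above point seat, with a 1.7 mm chamfer.
- drum: Honing drum, 57 mm high, 0.35 kg, standing flange down at any yaw; origin at the centre of its underside, z up. Aluminium flange 12 mm thick, 72 mm across; round recess under it 42 mm across, 12 mm deep; four notches 13 mm wide through its rim along +x, +y, -x, -y. It goes home at four angles, each with 3 degrees of play either way; else it rides on the lugs, 5 mm high.
- drum_top (a point): Centre of the drum's top shoulder, 50 mm above its origin; the seated cap's underside rests at this level. Below it the tan cylindrical body, 50 mm across, from 12 to 50 mm height: grip it there. Above it a steel boss 32 mm across, 7 mm high, 1.5 mm chamfer.
- cap: Red end cap, 42 mm high; origin at the centre of its underside, z up. Flange 57 mm across and 12 mm thick with a round recess underneath, 34 mm across and 9 mm deep; black round knob 26 mm across, from 12 to 42 mm height: grip it there. About 0.15 kg. Fits on the drum's boss at any yaw. Stands upright on the bench, flange down.
- clamp_a: Steel C clamp lying flat, 90 x 70 x 10 mm; bystander.
- clamp_b: Steel C clamp lying flat, 90 x 70 x 10 mm; bystander.
- varnish: Amber jar, 56 mm across, 90 mm high; origin under its centre; bystander.
- bobbin: Pale wooden bobbin, 48 mm across its two flanges, 43 mm high; bystander.
- block: Wooden block, 90 x 45 x 30 mm; bystander.
- gouge: Gouge with a wooden handle lying along its x, 200 mm long; bystander.
- tin: Small open steel cup, 60 mm across, 45 mm high; bystander.
Things that resemble listed ones, but are neither listed nor needed, are in the scene too. What is shaped like the drum but purple or turquoise is not meant.

How it is judged:
By the outcome, as a careful person would: the job done as asked, in the order asked, and still so for the second after the job is handed in, with the robot touching nothing.
It also fails if it takes over 72 s, if anything falls off the work surface, if the arm or the gripper's body presses on something with over 40 N, if the wrist force passes 120 N, or if a joint passes its speed limit or range.

## Working session

There is one attempt and no reset: what is moved stays moved. The work goes in short steps, Python scripts to look and compute and a tool call to move; the robot and the scene stay as the last step left them, time stands still between calls to the robot, and variables do not carry over. Pictures are saved under pics/ and viewed, at most 13 in all, crops included, and the job is handed in when it is done.

Besides the shell and the picture viewer there is one more tool, called after "Request:" as name(argument=value, ...) on one line, values as JSON. jog_arm: Moves the arm, as the interface text tells. Its arguments: {"type":"object","properties":{"moves":{"type":"array","items":{"type":"object","properties":{"fingers":{"type":"number"},"slide":{"type":"array","items":{"type":"number"}},"angular":{"type":"array","items":{"type":"number"}}}}},"squeeze":{"type":"number"}},"required":["moves"]}

```bash
mkdir -p pics
cat > h.py <<'E'
from workcell import *
import numpy as np, cv2
from scipy.spatial.transform import Rotation as R
def K(c):
    f=240/np.tan(np.radians(c["fovy"])/2); return np.array([[f,0,c["cx"]],[0,f,c["cy"]],[0,0,1.]])
def tool():
    s=get_state(); q=np.array(s["orientation"]); T=np.eye(4)
    T[:3,:3]=R.from_quat(q[[1,2,3,0]]).as_matrix(); T[:3,3]=s["tcp_pos"]; return T
def cam(n):
    T=tool(); c=read_camera(n)
    c["W"]=np.array(c["world_from_camera"]) if n!="wrist" else T@np.array(c["tool_from_camera"]); return c
def px2w(c,p,z):
    u=cv2.undistortPoints(np.array([[p]],float),K(c),np.array(c["D"],float))[0,0]
    d=c["W"][:3,:3]@np.array([u[0],u[1],1]); o=c["W"][:3,3]; return o+d*(z-o[2])/d[2]
def w2px(c,P):
    V=np.linalg.inv(c["W"]); return cv2.projectPoints(np.atleast_2d(np.array(P,float)),cv2.Rodrigues(V[:3,:3])[0],V[:3,3],K(c),np.array(c["D"],float))[0][:,0]
def save(c,n): cv2.imwrite("pics/"+n,c["color"][:,:,::-1])
E
python3 - <<'E'
from h import *
np.set_printoptions(precision=4,suppress=True)
Z={"drum":0,"drum_top":.05,"cap":0,"spigot":.07,"seat":.06,"machine":0}
for n in ["top","scene"]:
    c=cam(n); save(c,n+".png"); print(n,c["W"][:3,3])
    for t,z in Z.items():
        for r in tip_of(t,c)[:4]: print(t,round(r["p"],2),np.round(r["point"]),px2w(c,r["point"],z))
print(get_state())
E
```

```text
top [ 0.4204 -0.008   1.3362]
drum 0.88 [460. 219.] [ 0.5707 -0.3683  0.    ]
drum 0.64 [431. 254.] [ 0.4751 -0.2865  0.    ]
drum 0.58 [477. 269.] [ 0.4326 -0.4093  0.    ]
drum 0.49 [368. 169.] [ 0.7128 -0.1211  0.    ]
drum_top 0.88 [467. 215.] [ 0.5754 -0.375   0.05  ]
drum_top 0.8 [481. 268.] [ 0.4355 -0.4053  0.05  ]
drum_top 0.68 [437. 255.] [ 0.4712 -0.291   0.05  ]
cap 0.64 [266. 226.] [0.5595 0.1604 0.    ]
spigot 0.77 [261. 223.] [0.5605 0.165  0.07  ]
seat 0.56 [266. 222.] [0.5634 0.1525 0.06  ]
machine 0.76 [268. 224.] [0.5668 0.1565 0.    ]
scene [1.2332 0.0456 0.7507]
drum 0.92 [164. 249.] [ 0.5712 -0.3822  0.    ]
drum 0.86 [173. 210.] [ 0.4397 -0.407   0.    ]
drum 0.63 [210. 225.] [ 0.4804 -0.2998  0.    ]
drum 0.18 [209. 205.] [ 0.4094 -0.3233  0.    ]
drum_top 0.81 [158. 236.] [ 0.5769 -0.3808  0.05  ]
drum_top 0.78 [206. 208.] [ 0.4761 -0.3013  0.05  ]
drum_top 0.63 [170. 196.] [ 0.4445 -0.3998  0.05  ]
drum_top 0.26 [296. 247.] [ 0.5744 -0.0751  0.05  ]
cap 0.9 [295. 246.] [ 0.5268 -0.0866  0.    ]
cap 0.35 [209. 205.] [ 0.4103 -0.3238  0.    ]
spigot 0.86 [408. 247.] [0.5664 0.161  0.07  ]
seat 0.57 [410. 248.] [0.5584 0.1673 0.06  ]
machine 0.73 [407. 269.] [0.5659 0.1694 0.    ]
{'clock': 0.7, 'joint_pos': array([0.9844, 0.3131, 0.0461, 1.3036, 0.    , 1.4312]), 'qvel': array([ 0.0018,  0.0001, -0.0007, -0.0011, -0.0014, -0.0006]), 'tau': array([  0.0001, -48.0293,  29.8747,  -0.0002,  -0.0002,  -0.    ]), 'tcp_pos': array([0.2485, 0.5186, 0.2424]), 'orientation': array([0.    , 0.2215, 0.9752, 0.0001]), 'wrist_force': array([-0.2086,  0.0364,  0.0178]), 'ft_torque': array([-0.0088,  0.0211, -0.0297]), 'grip_force': 0.0, 'finger_gap': 0.08562958930337612}
```

View pics/top.png

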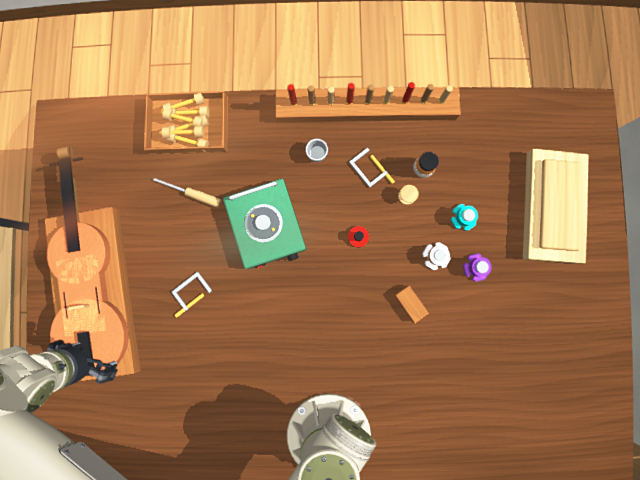

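View pics/scene.png

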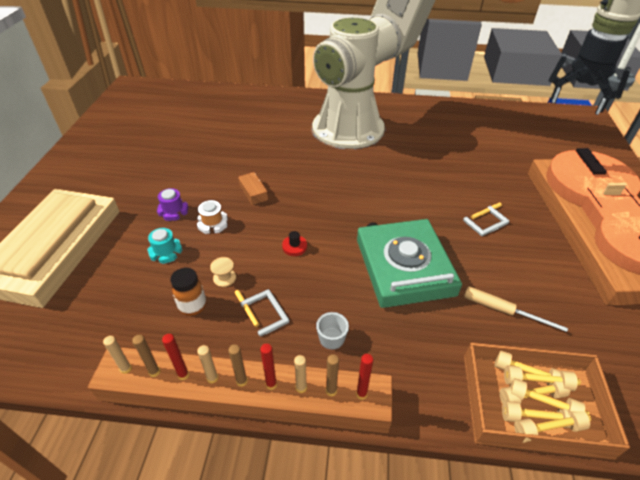

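Top view: the tan and white drum is at (436,256), the look-alikes are at (465,217) turquoise and (481,268) purple, the red cap is at (358,237), and the machine is at (263,223), yawed about 18°. The scene view agrees with this. Next I'll go over the machine for a close look.

```bash
cat >> h.py <<'E'
np.set_printoptions(precision=4,suppress=True)
def plan(xyz,yaw_y):
    """jog to put TCP at xyz, tool vertical, closing axis (tool y) at world yaw_y deg (mod 180)"""
    T=tool(); s=T[:3,:3].T@(np.array(xyz)-T[:3,3])*1000
    q=get_state()["joint_pos"]; q1=np.arctan2(xyz[1],xyz[0])
    best=None
    for k in (0,180):
        y=np.radians(yaw_y+k); t=np.array([np.cos(y),np.sin(y),0]); z=np.array([0,0,-1.]); G=np.c_[np.cross(t,z),t,z]
        q6=(q1-(np.arctan2(G[1,0],G[0,0])-np.pi)+np.pi)%(2*np.pi)-np.pi
        w=np.degrees(R.from_matrix(T[:3,:3].T@G).as_rotvec())
        if best is None or abs(q6)<abs(best[0]): best=(q6,w)
    print("slide",np.round(s,1),"angular",np.round(best[1],2),"q6->",round(best[0],2),"rows",round(max(np.linalg.norm(s)/41.7,np.linalg.norm(best[1])/7.16),1))
E
python3 - <<'E'
from h import *
c=cam("wrist"); print(np.array(c["tool_from_camera"]),c["fovy"],c["D"])
for p in ([.47,.15,.30],[.5,.13,.3]): plan(p,18-90)
E
```

```text
[[ 0.0007 -0.9628 -0.2701  0.0681]
 [ 1.      0.0007  0.0002 -0.0003]
 [ 0.     -0.2701  0.9628 -0.1319]
 [ 0.      0.      0.      1.    ]] 69.36462575299859 [-0.0186  0.      0.      0.      0.    ]
slide [-359.  -236.7  -57.7] angular [  0.01   0.   -43.6 ] q6-> -0.01 rows 10.4
slide [-394.7 -241.8  -57.7] angular [  0.01   0.   -43.6 ] q6-> -0.06 rows 11.2
```

Run:
```python
from h import *
plan([.563,.163,.22],108)
```

```text
slide [-437.3 -184.8   22.3] angular [  0.01   0.   -43.6 ] q6-> -0.03 rows 11.4
```

Request:
jog_arm(moves=[{"slide": [-437,-185,22],"angular": [0,0,-43.6]},{"slide": [-437,-185,22],"angular": [0,0,-43.6]},{"slide": [-437,-185,22],"angular": [0,0,-43.6]},{"slide": [-437,-185,22],"angular": [0,0,-43.6]},{"slide": [-437,-185,22],"angular": [0,0,-43.6]},{"slide": [-437,-185,22],"angular": [0,0,-43.6]},{"slide": [-437,-185,22],"angular": [0,0,-43.6]},{"slide": [-437,-185,22],"angular": [0,0,-43.6]},{"slide": [-437,-185,22],"angular": [0,0,-43.6]},{"slide": [-437,-185,22],"angular": [0,0,-43.6]}])

```text
schema error: expected keys fingers, slide, angular
```

Run:
```python
from h import *
plan([.563,.163,.22],108)
```

```text
slide [-437.3 -184.8   22.3] angular [  0.01   0.   -43.6 ] q6-> -0.03 rows 11.4
```

Request:
jog_arm(moves=[{"fingers": 0,"slide": [-437,-185,22],"angular": [0,0,-43.6]},{"fingers": 0,"slide": [-437,-185,22],"angular": [0,0,-43.6]},{"fingers": 0,"slide": [-437,-185,22],"angular": [0,0,-43.6]},{"fingers": 0,"slide": [-437,-185,22],"angular": [0,0,-43.6]},{"fingers": 0,"slide": [-437,-185,22],"angular": [0,0,-43.6]},{"fingers": 0,"slide": [-437,-185,22],"angular": [0,0,-43.6]},{"fingers": 0,"slide": [-437,-185,22],"angular": [0,0,-43.6]},{"fingers": 0,"slide": [-437,-185,22],"angular": [0,0,-43.6]},{"fingers": 0,"slide": [-437,-185,22],"angular": [0,0,-43.6]},{"fingers": 0,"slide": [-437,-185,22],"angular": [0,0,-43.6]}])

```text
clock: 1.58
tcp_pos: [0.5103, 0.222, 0.2243]
orientation: [0.0, -0.156, 0.988, 0.0]
wrist_force: [0.6, -0.1, 0.0]
finger_gap: 0.0855
grip_force: 0.0
```

Run:
```python
from h import *
plan([.563,.163,.22],108)
```

```text
slide [-31.9 -72.4   4.3] angular [0.01 0.04 0.  ] q6-> -0.03 rows 1.9
```

Request:
jog_arm(moves=[{"fingers": 0,"slide": [-29,-70,4],"angular": [0,0,0]},{"fingers": 0,"slide": [-29,-70,4],"angular": [0,0,0]},{"fingers": 0,"slide": [-29,-70,4],"angular": [0,0,0]},{"fingers": 0,"slide": [-29,-70,4],"angular": [0,0,0]}])

```text
clock: 1.92
tcp_pos: [0.5594, 0.1643, 0.2195]
orientation: [-0.0, -0.155, 0.988, 0.0]
wrist_force: [-0.6, 0.2, 0.2]
finger_gap: 0.0859
grip_force: 0.0
```

Run:
```python
from h import *
c=cam("wrist"); save(c,"w1.png"); print(get_state()["tcp_pos"])
for t,z in (("spigot",.07),("seat",.06)):
    for r in tip_of(t,c)[:3]: print(t,round(r["p"],2),np.round(r["point"]),px2w(c,r["point"],z))
```

```text
[0.5584 0.1655 0.2197]
spigot 0.75 [317. 237.] [0.565 0.166 0.07 ]
spigot 0.6 [313. 231.] [0.5614 0.1608 0.07  ]
seat 0.67 [314. 228.] [0.561 0.162 0.06 ]
```

View pics/w1.png

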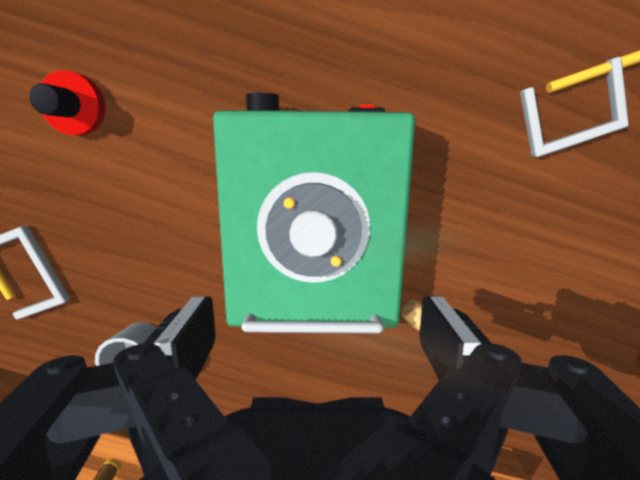

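The wrist view shows the lugs at (289,203) and (336,261), and the spigot top at about (313,233). I'll refine these by colour.

```bash
cat >> h.py <<'E'
def lugs(c,roi):
    x0,y0,x1,y1=roi; h=cv2.cvtColor(c["color"][y0:y1,x0:x1],cv2.COLOR_RGB2HSV)
    m=cv2.inRange(h,(15,110,120),(35,255,255)); n,_,s,ce=cv2.connectedComponentsWithStats(m)
    k=[i for i in np.argsort(-s[1:,4])+1][:2]
    P=np.array([px2w(c,ce[i]+[x0,y0],.0645) for i in k]); d=P[0]-P[1]
    print("areas",s[k,4],P[:,:2].ravel(),"axis",P.mean(0)[:2],"dist",np.linalg.norm(d),"yaw mod180",np.degrees(np.arctan2(d[1],d[0]))%180)
E
python3 - <<'E'
from h import *
c=cam("wrist"); lugs(c,(255,170,372,285))
x0,y0,x1,y1=285,205,345,262
h=cv2.cvtColor(c["color"],cv2.COLOR_RGB2HSV); m=cv2.inRange(h,(0,0,195),(180,40,255))
m2=np.zeros_like(m); m2[y0:y1,x0:x1]=m[y0:y1,x0:x1]
n,_,s,ce=cv2.connectedComponentsWithStats(m2); k=np.argmax(s[1:,4])+1
print(s[k],ce[k],px2w(c,ce[k],.07), px2w(c,(s[k][0],ce[k][1]),.07),px2w(c,(s[k][0]+s[k][2],ce[k][1]),.07))
for p in ((225,114),(412,114)): print(px2w(c,p,.05))
V=cam("top");
for r in tip_of("drum_top",V)[:3]: print(r["point"],px2w(V,r["point"],.05))
plan([.474,-.296,.2],18)
plan([.474,-.296,.2],108)
E
```

```text
areas [94 88] [0.5458 0.1349 0.5823 0.1882] axis [0.564  0.1615] dist 0.06458047007253354 yaw mod180 55.671746620445916
[ 286  212   46   45 1621] [308.2036 234.3171] [0.5639 0.1608 0.07  ] [0.5697 0.1431 0.07  ] [0.5577 0.1798 0.07  ]
[0.4929 0.0657 0.05  ]
[0.4451 0.212  0.05  ]
[485.0, 265.8] [ 0.4405 -0.4167  0.05  ]
[468.0, 217.8] [ 0.5674 -0.3768  0.05  ]
[439.4, 251.7] [ 0.4797 -0.2974  0.05  ]
slide [ 223.6 -414.4   20.3] angular [ 0.02  0.01 90.12] q6-> 0.7 rows 12.6
slide [ 223.6 -414.4   20.3] angular [0.01 0.02 0.12] q6-> -0.87 rows 11.3
```

Run:
```python
from h import *
plan([.476,-.296,.2],30)
```

```text
slide [ 221.7 -415.    20.3] angular [ 0.02  0.01 78.12] q6-> 0.49 rows 11.3
```

Request:
jog_arm(moves=[{"fingers": 0,"slide": [222,-415,20],"angular": [0,0,78]},{"fingers": 0,"slide": [222,-415,20],"angular": [0,0,78]},{"fingers": 0,"slide": [222,-415,20],"angular": [0,0,78]},{"fingers": 0,"slide": [222,-415,20],"angular": [0,0,78]},{"fingers": 0,"slide": [222,-415,20],"angular": [0,0,78]},{"fingers": 0,"slide": [222,-415,20],"angular": [0,0,78]},{"fingers": 0,"slide": [222,-415,20],"angular": [0,0,78]},{"fingers": 0,"slide": [222,-415,20],"angular": [0,0,78]},{"fingers": 0,"slide": [222,-415,20],"angular": [0,0,78]},{"fingers": 0,"slide": [222,-415,20],"angular": [0,0,78]}])

```text
clock: 3.05
tcp_pos: [0.4847, -0.2445, 0.2028]
orientation: [0.001, 0.453, 0.892, 0.0]
wrist_force: [1.4, 0.3, -0.2]
finger_gap: 0.0856
grip_force: 0.0
```

Run:
```python
from h import *
plan([.476,-.296,.2],30)
```

```text
slide [-36.5 -37.4   2.8] angular [0.03 0.05 6.13] q6-> 0.49 rows 1.3
```

Request:
jog_arm(moves=[{"fingers": 0,"slide": [-34,-34,2],"angular": [0,0,6]},{"fingers": 0,"slide": [-34,-34,2],"angular": [0,0,6]},{"fingers": 0,"slide": [-34,-34,2],"angular": [0,0,6]},{"fingers": 0,"slide": [-34,-34,2],"angular": [0,0,6]}])

```text
clock: 3.38
tcp_pos: [0.4779, -0.2904, 0.2003]
orientation: [-0.0, 0.497, 0.868, 0.0]
wrist_force: [-0.0, 0.4, 0.0]
finger_gap: 0.0853
grip_force: 0.0
```

Run:
```python
from h import *
c=cam("wrist"); save(c,"w2.png"); print(get_state()["tcp_pos"])
for t,z in (("drum_top",.05),("drum",0)):
    for r in tip_of(t,c)[:3]: print(t,round(r["p"],2),np.round(r["point"]),px2w(c,r["point"],z))
```

```text
[ 0.4781 -0.2896  0.2004]
drum_top 0.84 [309. 234.] [ 0.474  -0.2972  0.05  ]
drum_top 0.8 [214. 316.] [ 0.4386 -0.4064  0.05  ]
drum_top 0.66 [357. 359.] [ 0.5737 -0.3787  0.05  ]
drum 0.71 [229. 294.] [ 0.4402 -0.4065  0.    ]
drum 0.7 [356. 332.] [ 0.5771 -0.377   0.    ]
drum 0.66 [309. 221.] [ 0.473  -0.2975  0.    ]
```

View pics/w2.png

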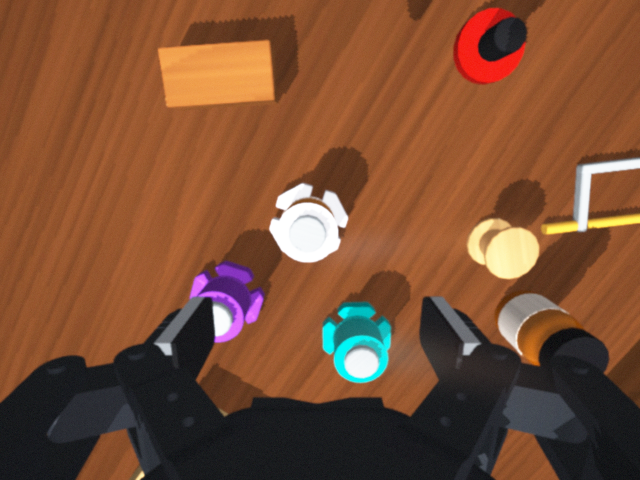

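The wrist view shows the drum's top at (309,232), with flange arms around the notches. The look-alikes sit at (220,305) and (358,345), clear of the fingers. I'll fit a silhouette model for position and yaw.

```bash
cat >> h.py <<'E'
from scipy.optimize import minimize
def ring(r,z,n=48): a=np.linspace(0,2*np.pi,n,endpoint=False); return np.c_[r*np.cos(a),r*np.sin(a),np.full(n,z)]
def sil(c,x,y,yaw,z0=0):
    S=4; m=np.zeros((480*S,640*S),np.uint8); Rz=R.from_euler("z",yaw,degrees=True).as_matrix()
    parts=[np.r_[ring(25,0),ring(25,50)],np.r_[ring(16,50),ring(16,57)]]
    for k in range(4):
        a=np.radians(np.linspace(10.4,79.6,20)+90*k); b=np.radians(np.array([15.1,74.9])+90*k)
        q=np.r_[np.c_[36*np.cos(a),36*np.sin(a)],np.c_[25*np.cos(b),25*np.sin(b)]]
        parts.append(np.r_[np.c_[q,0*q[:,0]],np.c_[q,0*q[:,0]+12]])
    for p in parts:
        w=(p/1000)@Rz.T+[x,y,z0]; h=cv2.convexHull((w2px(c,w)*S).astype(np.int32)); cv2.fillConvexPoly(m,h,255)
    return cv2.resize(m,(640,480),interpolation=cv2.INTER_AREA)/255.
def fitdrum(c,x,y,lo=(0,0,170),hi=(180,60,255),body=True):
    h=cv2.cvtColor(c["color"],cv2.COLOR_RGB2HSV); m=cv2.inRange(h,lo,hi)
    p=w2px(c,[x,y,.02])[0].astype(int); g=np.zeros_like(m); cv2.circle(g,tuple(int(v) for v in p),60,255,-1); m&=g; m=m/255.
    cost=lambda v: np.abs(sil(c,*v)-m).sum()/m.sum()
    y0=min(range(0,90,6),key=lambda a:cost((x,y,a)))
    s=minimize(cost,(x,y,y0),method="Nelder-Mead",options=dict(initial_simplex=[(x,y,y0),(x+.004,y,y0),(x,y+.004,y0),(x,y,y0+4)],maxiter=150))
    print("drum",s.x,"cost",s.fun); o=(np.dstack([m,sil(c,*s.x),m])*255).astype(np.uint8)
    a,b=p; return s.x,np.hstack([cv2.resize(q[b-60:b+60,a-60:a+60],(390,390)) for q in (o,c["color"][:,:,::-1])])
E
python3 - <<'E'
from h import *
c=cam("wrist")
v,o=fitdrum(c,.474,-.297); cv2.imwrite("pics/f1.png",o)
E
```

```text
drum [ 0.4733 -0.2984 13.0016] cost 0.08699055600844761
```

View pics/f1.png

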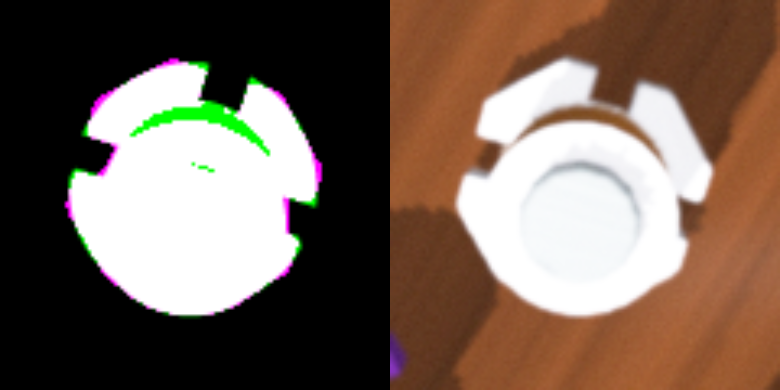

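Run:
```python
from h import *
plan([.4733,-.2984,.026],30)
```

```text
slide [ -5.2  -9.1 174.6] angular [ 0.02 -0.    0.56] q6-> 0.48 rows 4.2
```

Request:
jog_arm(moves=[{"fingers": 0,"slide": [-5.2,-9.1,40],"angular": [0,0,0.5]},{"fingers": 0,"slide": [-5.2,-9.1,75],"angular": [0,0,0.5]},{"fingers": 0,"slide": [-5.2,-9.1,100],"angular": [0,0,0.5]},{"fingers": 0,"slide": [-5.2,-9.1,100],"angular": [0,0,0.5]},{"fingers": 0,"slide": [-5.2,-9.1,100],"angular": [0,0,0.5]}])

```text
clock: 4.0
tcp_pos: [0.4721, -0.2984, 0.0996]
orientation: [-0.002, 0.5, 0.866, 0.0]
wrist_force: [-0.9, -0.1, 0.9]
finger_gap: 0.0852
grip_force: 0.0
```

Run:
```python
from h import *
plan([.4733,-.2984,.026],30)
c=cam("wrist"); fitdrum(c,.4733,-.2984)
```

```text
slide [-0.8  1.1 73.6] angular [-0.05 -0.18 -0.01] q6-> 0.48 rows 1.8
drum [ 0.4735 -0.2987 13.0854] cost 0.11773239010157174
```

Request:
jog_arm(moves=[{"fingers": 0,"slide": [-0.5,0.5,25],"angular": [0,0,0]},{"fingers": 0,"slide": [-0.5,0.5,50],"angular": [0,0,0]},{"fingers": 0,"slide": [-0.5,0.5,68],"angular": [0,0,0]},{"fingers": 0,"slide": [-0.5,0.5,73.5],"angular": [0,0,0]},{"fingers": 0,"slide": [-0.5,0.5,73.5],"angular": [0,0,0]},{"fingers": 0.3,"slide": [-0.5,0.5,73.5],"angular": [0,0,0]},{"fingers": 1,"slide": [-0.5,0.5,73.5],"angular": [0,0,0]},{"fingers": 1,"slide": [-0.5,0.5,73.5],"angular": [0,0,0]},{"fingers": 1,"slide": [-0.5,0.5,73.5],"angular": [0,0,0]},{"fingers": 1,"slide": [-0.5,0.5,73.5],"angular": [0,0,0]}], squeeze=50)

```text
clock: 4.88
tcp_pos: [0.4747, -0.3014, 0.0289]
orientation: [0.002, 0.501, 0.866, -0.0]
wrist_force: [0.7, 1.6, 5.5]
finger_gap: 0.0488
grip_force: 51.4
```

Run:
```python
from h import *
s=get_state(); print(s["wrist_force"],s["finger_gap"],s["grip_force"])
plan([.4733,-.2984,.026],30)
```

```text
[0.7443 1.5857 5.5475] 0.04879675991756989 51.370521783828735
slide [3.3 0.3 2.9] angular [ 0.09  0.19 -0.11] q6-> 0.48 rows 0.1
```

Request:
jog_arm(moves=[{"fingers": 1,"slide": [0,0,-20],"angular": [0,0,0]},{"fingers": 1,"slide": [0,0,-60],"angular": [0,0,0]},{"fingers": 1,"slide": [0,0,-100],"angular": [0,0,0]},{"fingers": 1,"slide": [0,0,-140],"angular": [0,0,0]},{"fingers": 1,"slide": [0,0,-150],"angular": [0,0,0]},{"fingers": 1,"slide": [0,0,-150],"angular": [0,0,0]},{"fingers": 1,"slide": [0,0,-150],"angular": [0,0,0]}], squeeze=60)

```text
clock: 5.47
tcp_pos: [0.4733, -0.3004, 0.1767]
orientation: [0.0, 0.501, 0.866, -0.0]
wrist_force: [0.5, 0.1, -4.7]
finger_gap: 0.0486
grip_force: 63.9
```

Run:
```python
from h import *
s=get_state(); print(s["clock"],s["tcp_pos"],s["wrist_force"],s["finger_gap"])
plan([.564,.161,.18],72.7)
c=cam("wrist"); save(c,"w3.png")
```

```text
5.4667 [ 0.4733 -0.3004  0.1767] [ 0.5297  0.0874 -4.7171] 0.04863747028076723
slide [354.9 308.5  -3.4] angular [  0.     0.03 -42.82] q6-> 0.58 rows 11.3
```

View pics/w3.png

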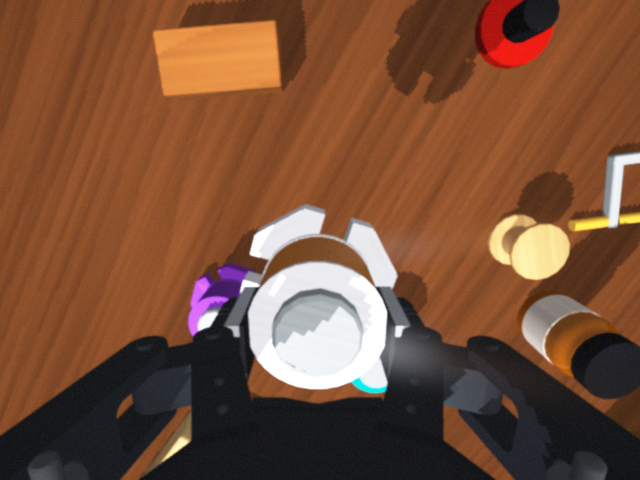

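The drum is held upright, with its shoulder disc spanning rows 262–388 about column 318. I'll check its offset from the tool axis.

Run:
```python
from h import *
c=cam("wrist"); T=tool(); s=get_state()
h=cv2.cvtColor(c["color"],cv2.COLOR_RGB2HSV); m=cv2.inRange(h,(0,0,170),(180,60,255))
z0=T[2,3]-.0289
best=None
# fit tool-frame drum offset & yaw by the visible mask, ignoring finger regions
roi=np.zeros_like(m); roi[195:398,255:384]=1; roi[280:398,255:262]=0
def cost(v):
    p=T[:3,:3]@[v[0],v[1],0]; q=sil(c,T[0,3]+p[0],T[1,3]+p[1],v[2],z0); return (np.abs(q-m/255.)*roi).sum()
r=minimize(cost,(0,0,13),method="Nelder-Mead",options=dict(initial_simplex=[(0,0,13),(.004,0,13),(0,.004,13),(0,0,17)]))
print(r.x,r.fun,m[roi>0].sum()/255, T[:3,:3][:,0])
for dz in (-.003,.003):
    z0+=dz; r=minimize(cost,(0,0,13),method="Nelder-Mead",options=dict(initial_simplex=[(0,0,13),(.004,0,13),(0,.004,13),(0,0,17)])); print(dz,r.x,r.fun); z0-=dz
```

```text
[ 0.0023  0.0009 12.0978] 4252.964705882352 16329.0 [-0.4981  0.8671  0.0042]
-0.003 [ 0.0003  0.0012 14.1091] 4418.321568627451
0.003 [ 0.0034  0.0015 13.3551] 4476.490196078431
```

Run:
```python
from h import *
plan([.64,.137,.2],72.7)
```

```text
slide [294.8 363.  -24.9] angular [  0.01  -0.26 -42.82] q6-> 0.51 rows 11.2
```

Request:
jog_arm(moves=[{"fingers": 1,"slide": [295,363,-25],"angular": [0,0,-42.8]},{"fingers": 1,"slide": [295,363,-25],"angular": [0,0,-42.8]},{"fingers": 1,"slide": [295,363,-25],"angular": [0,0,-42.8]},{"fingers": 1,"slide": [295,363,-25],"angular": [0,0,-42.8]},{"fingers": 1,"slide": [295,363,-25],"angular": [0,0,-42.8]},{"fingers": 1,"slide": [295,363,-25],"angular": [0,0,-42.8]},{"fingers": 1,"slide": [295,363,-25],"angular": [0,0,-42.8]},{"fingers": 1,"slide": [295,363,-25],"angular": [0,0,-42.8]},{"fingers": 1,"slide": [295,363,-25],"angular": [0,0,-42.8]},{"fingers": 1,"slide": [295,363,-25],"angular": [0,0,-42.8]}])

```text
clock: 6.4
tcp_pos: [0.6215, 0.09, 0.1959]
orientation: [-0.003, 0.151, 0.989, -0.0]
wrist_force: [0.7, -0.8, -3.7]
finger_gap: 0.0487
grip_force: 63.9
```

Request:
jog_arm(moves=[{"fingers": 1,"slide": [20,30,0],"angular": [0,0,0]},{"fingers": 1,"slide": [20,30,0],"angular": [0,0,0]},{"fingers": 1,"slide": [20,30,0],"angular": [0,0,0]},{"fingers": 1,"slide": [20,30,0],"angular": [0,0,0]}])

```text
clock: 6.73
tcp_pos: [0.6111, 0.1225, 0.1966]
orientation: [-0.002, 0.15, 0.989, -0.001]
wrist_force: [0.7, 0.2, -2.7]
finger_gap: 0.0485
grip_force: 64.2
```

Run:
```python
from h import *
plan([.64,.137,.2],72.7)
c=cam("wrist"); save(c,"w4.png"); print(w2px(c,[.564,.161,.07]),get_state()["tcp_pos"])
p=w2px(c,[.564,.161,.06])[0].astype(int); lugs(c,(p[0]-60,max(p[1]-60,0),p[0]+60,p[1]+60))
```

```text
slide [-23.2  22.4  -3.5] angular [-0.12 -0.22  0.03] q6-> 0.51 rows 0.8
[[349.071  162.0809]] [0.6115 0.1218 0.1972]
areas [126 124] [0.5824 0.1883 0.5462 0.1349] axis [0.5643 0.1616] dist 0.0645726688350712 yaw mod180 55.80245859377785
```

View pics/w4.png

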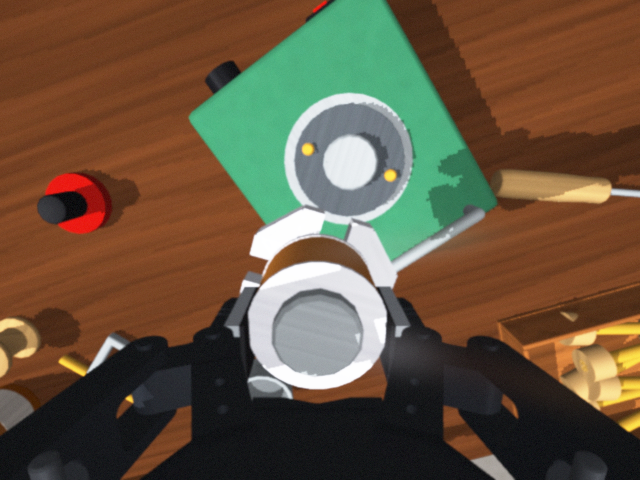

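The wrist view shows the lugs at (308,149) and (390,175) and the spigot at (350,162). This agrees with the first measurement to within 1 mm.

Run:
```python
from h import *
plan([.567,.1608,.115],72.6)
```

```text
slide [53.9 24.1 82.3] angular [-0.09 -0.17  0.05] q6-> 0.58 rows 2.4
```

Request:
jog_arm(moves=[{"fingers": 1,"slide": [30,12,10],"angular": [0,-0.1,0]},{"fingers": 1,"slide": [54,24,30],"angular": [0,-0.1,0]},{"fingers": 1,"slide": [54,24,60],"angular": [0,-0.1,0]},{"fingers": 1,"slide": [54,24,80],"angular": [0,-0.1,0]},{"fingers": 1,"slide": [54,24,82],"angular": [0,-0.1,0]},{"fingers": 1,"slide": [54,24,82],"angular": [0,-0.1,0]},{"fingers": 1,"slide": [54,24,82],"angular": [0,-0.1,0]},{"fingers": 1,"slide": [54,24,82],"angular": [0,-0.1,0]}])

```text
clock: 7.45
tcp_pos: [0.5697, 0.1608, 0.1188]
orientation: [0.002, 0.151, 0.988, 0.0]
wrist_force: [0.5, -0.1, -2.8]
finger_gap: 0.0485
grip_force: 64.2
```

Run:
```python
from h import *
plan([.567,.1608,.0889],72.6); s=get_state(); print(s["tcp_pos"],s["wrist_force"])
```

```text
slide [ 2.7 -0.8 29.9] angular [ 0.08  0.25 -0.01] q6-> 0.58 rows 0.7
[0.5697 0.1608 0.1188] [ 0.4516 -0.1441 -2.7633]
```

Request:
jog_arm(moves=[{"fingers": 1,"slide": [2.7,-0.8,8],"angular": [0.1,0.2,0]},{"fingers": 1,"slide": [2.7,-0.8,15],"angular": [0.1,0.2,0]},{"fingers": 1,"slide": [2.7,-0.8,15],"angular": [0.1,0.2,0]},{"fingers": 1,"slide": [2.7,-0.8,15],"angular": [0.1,0.2,0]}])

```text
clock: 7.78
tcp_pos: [0.5647, 0.1614, 0.1015]
orientation: [-0.002, 0.151, 0.989, -0.001]
wrist_force: [0.3, 0.0, -3.7]
finger_gap: 0.0486
grip_force: 64.2
```

Run:
```python
from h import *
plan([.567,.1608,.0889],72.6); s=get_state(); print(s["tcp_pos"],s["wrist_force"])
```

```text
slide [-2.4  0.1 12.6] angular [-0.13 -0.17  0.08] q6-> 0.58 rows 0.3
[0.5647 0.1614 0.1015] [ 0.2604  0.0058 -3.6565]
```

Request:
jog_arm(moves=[{"fingers": 1,"slide": [0,0,0],"angular": [0,0,0]},{"fingers": 1,"slide": [0,0,0],"angular": [0,0,0]},{"fingers": 1,"slide": [0,0,0],"angular": [0,0,0]},{"fingers": 1,"slide": [0,0,0],"angular": [0,0,0]}])

```text
clock: 8.12
tcp_pos: [0.5654, 0.1616, 0.1023]
orientation: [-0.001, 0.151, 0.989, -0.001]
wrist_force: [-0.1, 0.2, -4.3]
finger_gap: 0.0489
grip_force: 64.2
```

Run:
```python
from h import *
plan([.567,.1608,.0889],72.6); s=get_state(); print(s["tcp_pos"],s["wrist_force"],s["qvel"])
```

```text
slide [-1.7 -0.3 13.4] angular [-0.08 -0.07  0.09] q6-> 0.58 rows 0.3
[0.5654 0.1616 0.1023] [-0.127   0.1676 -4.2595] [-0.0002 -0.      0.0003  0.0012  0.0005 -0.    ]
```

Request:
jog_arm(moves=[{"fingers": 1,"slide": [-1.6,-0.3,0],"angular": [0,0,0]},{"fingers": 1,"slide": [-1.6,-0.3,0],"angular": [0,0,0]},{"fingers": 1,"slide": [-1.6,-0.3,2],"angular": [0,0,0]},{"fingers": 1,"slide": [-1.6,-0.3,4],"angular": [0,0,0]},{"fingers": 1,"slide": [-1.6,-0.3,6],"angular": [0,0,0]},{"fingers": 1,"slide": [-1.6,-0.3,6],"angular": [0,0,0]},{"fingers": 1,"slide": [-1.6,-0.3,6],"angular": [0,0,0]}])

```text
clock: 8.7
tcp_pos: [0.5678, 0.1609, 0.0962]
orientation: [-0.0, 0.151, 0.989, -0.0]
wrist_force: [4.9, 0.6, -5.3]
finger_gap: 0.0487
grip_force: 64.5
```

Run:
```python
from h import *
plan([.567,.1608,.0889],72.6); s=get_state(); print(s["tcp_pos"],s["wrist_force"],s["ft_torque"])
```

```text
slide [ 0.7 -0.3  7.3] angular [-0.04  0.01  0.07] q6-> 0.58 rows 0.2
[0.5678 0.1609 0.0962] [ 4.9173  0.6342 -5.31  ] [ 0.1194 -0.9657 -0.0384]
```

Request:
jog_arm(moves=[{"fingers": 1,"slide": [-0.4,0,2],"angular": [0,0,0]},{"fingers": 1,"slide": [-0.4,0,4],"angular": [0,0,0]},{"fingers": 1,"slide": [-0.4,0,6],"angular": [0,0,0]},{"fingers": 1,"slide": [-0.4,0,7],"angular": [0,0,0]},{"fingers": 1,"slide": [-0.4,0,7],"angular": [0,0,0]}])

```text
clock: 9.12
tcp_pos: [0.568, 0.1608, 0.0894]
orientation: [0.0, 0.151, 0.989, -0.0]
wrist_force: [4.8, 1.7, -3.6]
finger_gap: 0.0488
grip_force: 64.5
```

Run:
```python
from h import *
plan([.567,.1608,.0889],72.6); s=get_state(); print(s["tcp_pos"],s["wrist_force"],s["ft_torque"])
```

```text
slide [ 1.  -0.3  0.5] angular [-0.04  0.01  0.08] q6-> 0.58 rows 0.0
[0.568  0.1608 0.0894] [ 4.8034  1.7323 -3.6227] [ 0.1937 -1.2811 -0.0118]
```

Request:
jog_arm(moves=[{"fingers": 1,"slide": [-0.5,0,1],"angular": [0,0,0]},{"fingers": 1,"slide": [-0.5,0,2],"angular": [0,0,0]},{"fingers": 1,"slide": [-0.5,0,2],"angular": [0,0,0]},{"fingers": 1,"slide": [-0.5,0,2],"angular": [0,0,0]}])

```text
clock: 9.45
tcp_pos: [0.5682, 0.1607, 0.089]
orientation: [0.0, 0.151, 0.989, -0.0]
wrist_force: [1.0, -0.3, 7.5]
finger_gap: 0.0483
grip_force: 65.7
```

The flange makes contact at TCP z = 0.089, as predicted for fully home. I'll release and back off.

Request:
jog_arm(moves=[{"fingers": 1,"slide": [0,0,-1],"angular": [0,0,0]},{"fingers": 0.3,"slide": [0,0,-1],"angular": [0,0,0]},{"fingers": 0,"slide": [0,0,-1],"angular": [0,0,0]},{"fingers": 0,"slide": [0,0,-1],"angular": [0,0,0]},{"fingers": 0,"slide": [0,0,-1],"angular": [0,0,0]},{"fingers": 0,"slide": [0,0,-30],"angular": [0,0,0]},{"fingers": 0,"slide": [0,0,-70],"angular": [0,0,0]},{"fingers": 0,"slide": [0,0,-110],"angular": [0,0,0]},{"fingers": 0,"slide": [0,0,-130],"angular": [0,0,0]},{"fingers": 0,"slide": [0,0,-130],"angular": [0,0,0]}])

```text
clock: 10.28
tcp_pos: [0.5702, 0.161, 0.2229]
orientation: [0.003, 0.151, 0.989, 0.001]
wrist_force: [1.2, -0.4, 0.2]
finger_gap: 0.0854
grip_force: 0.0
```

Request:
jog_arm(moves=[{"fingers": 0,"slide": [0,0,0],"angular": [0,0,0]},{"fingers": 0,"slide": [0,0,0],"angular": [0,0,0]},{"fingers": 0,"slide": [0,0,0],"angular": [0,0,0]}])

```text
clock: 10.53
tcp_pos: [0.5665, 0.1604, 0.215]
orientation: [-0.003, 0.151, 0.989, -0.001]
wrist_force: [-0.3, 0.0, -1.0]
finger_gap: 0.0855
grip_force: 0.0
```

Run:
```python
from h import *
c=cam("wrist"); save(c,"w5.png"); print(get_state()["tcp_pos"])
for r in tip_of("drum_top",c)[:2]: print(r["p"],r["point"],px2w(c,r["point"],.11))
# shoulder disc size/centre at z=.11
h=cv2.cvtColor(c["color"],cv2.COLOR_RGB2HSV); m=cv2.inRange(h,(0,0,170),(180,60,255))
T=tool()
roi=np.zeros_like(m); p=w2px(c,[.5643,.1616,.07])[0].astype(int); cv2.circle(roi,tuple(int(v) for v in p),75,1,-1)
t=cam("top"); s=cam("scene")
for n,k in (("top",t),("scene",s)):
    for r in tip_of("cap",k)[:2]: print(n,r["p"],r["point"],px2w(k,r["point"],0))
ds=w2px(s,[.5643,.1616,.09])[0].astype(int)
a=c["color"][max(p[1]-90,0):p[1]+90,p[0]-90:p[0]+90]; b=s["color"][ds[1]-45:ds[1]+45,ds[0]-45:ds[0]+45]
cv2.imwrite("pics/chk.png",np.hstack([cv2.resize(a,(390,390)),cv2.resize(b,(390,390),interpolation=cv2.INTER_CUBIC)])[:,:,::-1])
```

```text
[0.5666 0.1604 0.215 ]
0.66 [317.1, 240.3] [0.5631 0.1609 0.11  ]
top 0.79 [358.2, 239.2] [ 0.5198 -0.0891  0.    ]
top 0.39 [263.3, 222.8] [0.5689 0.168  0.    ]
scene 0.66 [296.9, 245.9] [ 0.5247 -0.082   0.    ]
```

View pics/chk.png

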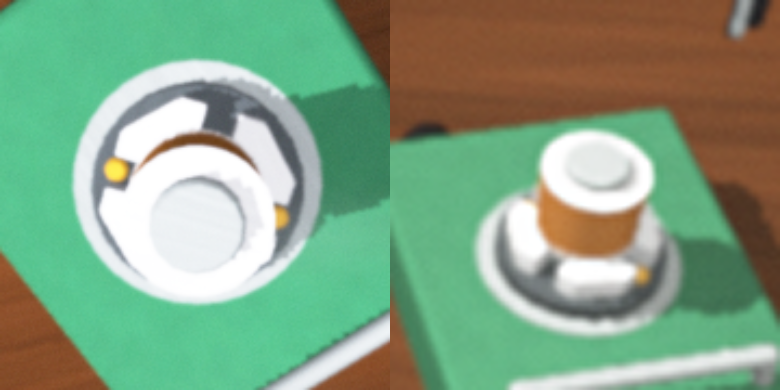

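Both views show the notches over both brass lugs, with the flange down flat in the plate. Now the cap.

Run:
```python
from h import *
plan([.522,-.086,.2],90)
```

```text
slide [ -30.  -248.9   16.8] angular [ -0.1   -0.19 -17.32] q6-> -0.16 rows 6.0
```

Request:
jog_arm(moves=[{"fingers": 0,"slide": [-30,-249,15],"angular": [0,0,-17.3]},{"fingers": 0,"slide": [-30,-249,15],"angular": [0,0,-17.3]},{"fingers": 0,"slide": [-30,-249,15],"angular": [0,0,-17.3]},{"fingers": 0,"slide": [-30,-249,15],"angular": [0,0,-17.3]},{"fingers": 0,"slide": [-30,-249,15],"angular": [0,0,-17.3]},{"fingers": 0,"slide": [-30,-249,15],"angular": [0,0,-17.3]},{"fingers": 0,"slide": [-30,-249,15],"angular": [0,0,-17.3]},{"fingers": 0,"slide": [-30,-249,15],"angular": [0,0,-17.3]},{"fingers": 0,"slide": [-30,-249,15],"angular": [0,0,-17.3]}])

```text
clock: 11.58
tcp_pos: [0.5222, -0.0862, 0.2024]
orientation: [-0.001, 0.001, 1.0, -0.0]
wrist_force: [0.7, 1.2, -0.3]
finger_gap: 0.085
grip_force: 0.0
```

```bash
cat >> h.py <<'E'
def fitcap(c,x,y,z0=0):
    h=cv2.cvtColor(c["color"],cv2.COLOR_RGB2HSV); red=cv2.inRange(h,(0,190,120),(4,255,255))|cv2.inRange(h,(176,190,60),(180,255,255))
    blk=cv2.inRange(h,(0,0,0),(180,255,55)); p=[int(v) for v in w2px(c,[x,y,z0+.01])[0]]
    g=np.zeros_like(red); cv2.circle(g,tuple(p),65,255,-1)
    m=((red|blk)&g)/255.; n,l,s,ce=cv2.connectedComponentsWithStats((m>0).astype(np.uint8)); k=np.argmax(s[1:,4])+1; m=(l==k).astype(float)
    def sl(v):
        S=4; q=np.zeros((480*S,640*S),np.uint8)
        for r,a,b in ((28.5,0,12),(13,12,42)):
            w=np.r_[ring(r,a),ring(r,b)]/1000+[v[0],v[1],z0]; cv2.fillConvexPoly(q,cv2.convexHull((w2px(c,w)*S).astype(np.int32)),255)
        return cv2.resize(q,(640,480),interpolation=cv2.INTER_AREA)/255.
    f=lambda v:np.abs(sl(v)-m).sum()/m.sum()
    s=minimize(f,(x,y),method="Nelder-Mead",options=dict(initial_simplex=[(x,y),(x+.006,y),(x,y+.006)])); print("cap",s.x,"cost",s.fun,"px",p)
    a,b=p; return s.x,(np.dstack([m,sl(s.x),m])*255).astype(np.uint8)
E
python3 - <<'E'
from h import *
c=cam("wrist"); save(c,"w6.png"); print(get_state()["tcp_pos"])
for r in tip_of("cap",c)[:2]: print(r["p"],r["point"],px2w(c,r["point"],0))
v,o=fitcap(c,.522,-.086); cv2.imwrite("pics/cap.png",np.hstack([cv2.resize(k,(400,300)) for k in (o,c["color"][:,:,::-1])]))
plan([v[0],v[1],.019],90)
E
```

```text
[ 0.5224 -0.0854  0.2025]
0.94 [315.7, 223.4] [ 0.5283 -0.0879  0.    ]
cap [ 0.5289 -0.0876] cost 0.1535121083813761 px [317, 219]
slide [ -6.8  -2.6 183.5] angular [-0.03 -0.12  0.06] q6-> -0.16 rows 4.4
```

View pics/cap.png

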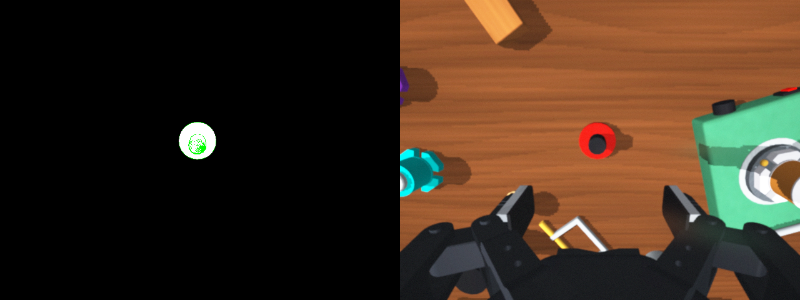

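The cap is at (598,140) in the right half of the picture, and the fit matches it well at (0.529,-0.088).

Request:
jog_arm(moves=[{"fingers": 0,"slide": [-6.5,-2.5,40],"angular": [0,0,0]},{"fingers": 0,"slide": [-6.5,-2.5,80],"angular": [0,0,0]},{"fingers": 0,"slide": [-6.5,-2.5,110],"angular": [0,0,0]},{"fingers": 0,"slide": [-6.5,-2.5,120],"angular": [0,0,0]},{"fingers": 0,"slide": [-6.5,-2.5,120],"angular": [0,0,0]},{"fingers": 0,"slide": [-6.5,-2.5,120],"angular": [0,0,0]},{"fingers": 0,"slide": [-6.5,-2.5,120],"angular": [0,0,0]}])

```text
clock: 12.27
tcp_pos: [0.5303, -0.0885, 0.0846]
orientation: [0.001, -0.0, 1.0, -0.001]
wrist_force: [0.8, -0.0, -0.3]
finger_gap: 0.0856
grip_force: 0.0
```

Run:
```python
from h import *
c=cam("wrist"); v,o=fitcap(c,.5287,-.0877); plan([.5287,-.0877,.028],90)
```

```text
cap [ 0.5287 -0.0879] cost 0.17493721712730756 px [319, 255]
slide [ 1.9  1.2 56.8] angular [-0.13  0.1   0.03] q6-> -0.16 rows 1.4
```

Request:
jog_arm(moves=[{"fingers": 0,"slide": [1,0.8,20],"angular": [0,0,0]},{"fingers": 0,"slide": [1,0.8,40],"angular": [0,0,0]},{"fingers": 0,"slide": [1,0.8,53],"angular": [0,0,0]},{"fingers": 0,"slide": [1,0.8,56],"angular": [0,0,0]},{"fingers": 0,"slide": [1,0.8,56],"angular": [0,0,0]},{"fingers": 0,"slide": [1,0.8,56],"angular": [0,0,0]}], squeeze=30)

```text
clock: 12.82
tcp_pos: [0.5286, -0.0883, 0.028]
orientation: [0.0, 0.0, 1.0, -0.001]
wrist_force: [0.5, -0.1, -0.3]
finger_gap: 0.0855
grip_force: 0.0
```

Run:
```python
from h import *
plan([.5287,-.0878,.028],90)
```

```text
slide [-0.1  0.5 -0. ] angular [-0.1   0.01 -0.02] q6-> -0.16 rows 0.0
```

Spot on, so I'll close and lift.

Request:
jog_arm(moves=[{"fingers": 0.4,"slide": [0,0.4,0],"angular": [0,0,0]},{"fingers": 0.6,"slide": [0,0.4,0],"angular": [0,0,0]},{"fingers": 1,"slide": [0,0.4,0],"angular": [0,0,0]},{"fingers": 1,"slide": [0,0.4,0],"angular": [0,0,0]},{"fingers": 1,"slide": [0,0.4,0],"angular": [0,0,0]},{"fingers": 1,"slide": [0,0.4,0],"angular": [0,0,0]},{"fingers": 1,"slide": [0,0.4,0],"angular": [0,0,0]}], squeeze=40)

```text
clock: 13.4
tcp_pos: [0.5277, -0.0877, 0.027]
orientation: [-0.001, 0.0, 1.0, -0.001]
wrist_force: [-1.6, 0.5, 4.1]
finger_gap: 0.0248
grip_force: 39.2
```

Run:
```python
from h import *
s=get_state(); print(s["tcp_pos"],s["wrist_force"],s["finger_gap"],s["grip_force"]); plan([.5287,-.0878,.028],90)
```

```text
[ 0.5277 -0.0877  0.027 ] [-1.5624  0.4795  4.1283] 0.024831102711901393 39.15348172187805
slide [-1.  -0.1 -1. ] angular [-0.08 -0.08 -0.02] q6-> -0.16 rows 0.0
```

Request:
jog_arm(moves=[{"fingers": 1,"slide": [0,0,-20],"angular": [0,0,0]},{"fingers": 1,"slide": [0,0,-60],"angular": [0,0,0]},{"fingers": 1,"slide": [0,0,-100],"angular": [0,0,0]},{"fingers": 1,"slide": [0,0,-140],"angular": [0,0,0]},{"fingers": 1,"slide": [0,0,-170],"angular": [0,0,0]},{"fingers": 1,"slide": [0,0,-170],"angular": [0,0,0]},{"fingers": 1,"slide": [0,0,-170],"angular": [0,0,0]},{"fingers": 1,"slide": [0,0,-170],"angular": [0,0,0]}])

```text
clock: 14.07
tcp_pos: [0.5271, -0.0871, 0.1952]
orientation: [-0.002, 0.0, 1.0, -0.0]
wrist_force: [-0.5, -0.3, -2.0]
finger_gap: 0.0247
grip_force: 39.5
```

Run:
```python
from h import *
s=get_state(); print(s["tcp_pos"],s["wrist_force"],s["finger_gap"],s["grip_force"]); plan([.5643,.1616,.19],90)
```

```text
[ 0.5271 -0.0871  0.1952] [-0.4774 -0.2797 -2.0226] 0.024690838954583114 39.46780800819397
slide [-37.2 248.7   5. ] angular [-0.03 -0.22 -0.02] q6-> 0.28 rows 6.0
```

Run:
```python
from h import *
plan([.644,.1616,.22],90)
```

```text
slide [-116.8  248.8  -25.3] angular [-0.03 -0.22 -0.02] q6-> 0.25 rows 6.6
```

Request:
jog_arm(moves=[{"fingers": 1,"slide": [-117,249,-25],"angular": [0,0,0]},{"fingers": 1,"slide": [-117,249,-25],"angular": [0,0,0]},{"fingers": 1,"slide": [-117,249,-25],"angular": [0,0,0]},{"fingers": 1,"slide": [-117,249,-25],"angular": [0,0,0]},{"fingers": 1,"slide": [-117,249,-25],"angular": [0,0,0]},{"fingers": 1,"slide": [-117,249,-25],"angular": [0,0,0]},{"fingers": 1,"slide": [-117,249,-25],"angular": [0,0,0]},{"fingers": 1,"slide": [-117,249,-25],"angular": [0,0,0]},{"fingers": 1,"slide": [-117,249,-25],"angular": [0,0,0]},{"fingers": 1,"slide": [-117,249,-25],"angular": [0,0,0]}])

```text
clock: 14.9
tcp_pos: [0.6436, 0.1613, 0.2182]
orientation: [-0.003, 0.0, 1.0, -0.001]
wrist_force: [-0.0, -0.4, -1.2]
finger_gap: 0.0241
grip_force: 39.8
```

Run:
```python
from h import *
c=cam("wrist"); save(c,"w7.png"); print(get_state()["tcp_pos"])
for r in tip_of("drum_top",c)[:2]: print(r["p"],r["point"],px2w(c,r["point"],.11))
p=[int(v) for v in w2px(c,[.5643,.1616,.11])[0]]; print(p)
h=cv2.cvtColor(c["color"],cv2.COLOR_RGB2HSV); m=cv2.inRange(h,(0,0,215),(180,30,255))
a=c["color"][max(0,p[1]-100):p[1]+100,p[0]-100:p[0]+100]; b=m[max(0,p[1]-100):p[1]+100,p[0]-100:p[0]+100]
cv2.imwrite("pics/boss.png",np.hstack([cv2.resize(a[:,:,::-1],(400,400)),cv2.resize(cv2.merge([b]*3),(400,400))]))
```

```text
[0.6437 0.1606 0.2189]
0.75 [317.4, 126.4] [0.5629 0.1609 0.11  ]
[318, 128]
```

View pics/boss.png

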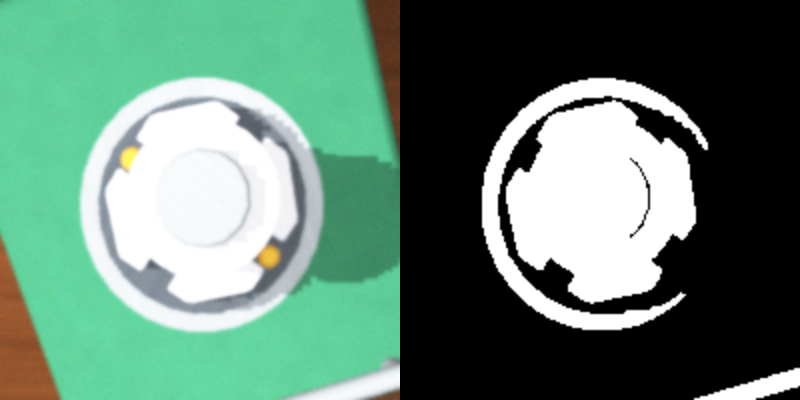

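The drum is seen from almost straight above: both lugs sit in notches (crop (130,158) and (268,257)), and the boss is at (203,197). I'll fit its centre.

Run:
```python
from h import *
c=cam("wrist"); p=[int(v) for v in w2px(c,[.5643,.1616,.11])[0]]
h=cv2.cvtColor(c["color"],cv2.COLOR_RGB2HSV); m=cv2.inRange(h,(0,0,215),(180,30,255))
n,l,s,ce=cv2.connectedComponentsWithStats(m); m=cv2.morphologyEx((l==l[p[1],p[0]-12]).astype(np.uint8),cv2.MORPH_CLOSE,np.ones((3,3)))
f=lambda v:np.abs(sil(c,v[0],v[1],v[2],.06)-m).sum()/m.sum()
x=(.5643,.1616,56); r=minimize(f,x,method="Nelder-Mead",options=dict(initial_simplex=[x,(x[0]+.004,x[1],56),(x[0],x[1]+.004,56),(x[0],x[1],60)])); print(r.x,r.fun)
# boss edge from grey disc
g=cv2.cvtColor(c["color"],cv2.COLOR_RGB2GRAY)[p[1]-40:p[1]+40,p[0]-40:p[0]+40]
H=cv2.HoughCircles(cv2.resize(g,None,fx=4,fy=4,interpolation=cv2.INTER_CUBIC),cv2.HOUGH_GRADIENT,1,400,param1=60,param2=15,minRadius=75,maxRadius=105)
print(H); u=H[0,0,:2]/4+np.array(p)-40; print(px2w(c,u,.116))
plan([.5633,.1614,.16],90)
```

```text
[ 0.5638  0.1618 56.3935] 0.04439999291922607
[[[161.5 155.5 100.2]]]
[0.5634 0.1614 0.116 ]
slide [80.7  1.1 60.4] angular [-0.09 -0.23 -0.12] q6-> 0.28 rows 2.4
```

Request:
jog_arm(moves=[{"fingers": 1,"slide": [40,1,0],"angular": [0,0,0]},{"fingers": 1,"slide": [75,1,10],"angular": [0,0,0]},{"fingers": 1,"slide": [81,1,35],"angular": [0,0,0]},{"fingers": 1,"slide": [81,1,55],"angular": [0,0,0]},{"fingers": 1,"slide": [81,1,61],"angular": [0,0,0]},{"fingers": 1,"slide": [81,1,61],"angular": [0,0,0]},{"fingers": 1,"slide": [81,1,61],"angular": [0,0,0]},{"fingers": 1,"slide": [81,1,61],"angular": [0,0,0]},{"fingers": 1,"slide": [81,1,61],"angular": [0,0,0]},{"fingers": 1,"slide": [81,1,61],"angular": [0,0,0]}])

```text
clock: 15.88
tcp_pos: [0.5648, 0.1626, 0.1612]
orientation: [-0.0, 0.0, 1.0, -0.0]
wrist_force: [-0.1, 0.0, -1.2]
finger_gap: 0.0249
grip_force: 39.8
```

Run:
```python
from h import *
plan([.5628,.1616,.137],90); s=get_state(); print(s["tcp_pos"],s["wrist_force"])
```

```text
slide [ 2.  -1.  24.2] angular [-0.04 -0.01 -0.03] q6-> 0.28 rows 0.6
[0.5648 0.1626 0.1612] [-0.052   0.0317 -1.205 ]
```

Request:
jog_arm(moves=[{"fingers": 1,"slide": [1.9,-1,5],"angular": [0,0,0]},{"fingers": 1,"slide": [1.9,-1,12],"angular": [0,0,0]},{"fingers": 1,"slide": [1.9,-1,12],"angular": [0,0,0]},{"fingers": 1,"slide": [1.9,-1,12],"angular": [0,0,0]},{"fingers": 1,"slide": [1.9,-1,12],"angular": [0,0,0]},{"fingers": 1,"slide": [1.9,-1,12],"angular": [0,0,0]}])

```text
clock: 16.38
tcp_pos: [0.5619, 0.1616, 0.1482]
orientation: [-0.001, 0.0, 1.0, -0.001]
wrist_force: [-0.1, -0.8, -0.9]
finger_gap: 0.0247
grip_force: 39.8
```

Run:
```python
from h import *
plan([.5628,.1616,.137],90); s=get_state(); print(s["tcp_pos"],s["wrist_force"])
```

```text
slide [-0.9 -0.  11.2] angular [-0.06 -0.12 -0.02] q6-> 0.28 rows 0.3
[0.5619 0.1616 0.1482] [-0.1333 -0.8163 -0.8575]
```

Cap base is at 0.121 and the boss top at 0.117. I'll lower it slowly.

Request:
jog_arm(moves=[{"fingers": 1,"slide": [-0.8,0,1],"angular": [0,0,0]},{"fingers": 1,"slide": [-0.8,0,3],"angular": [0,0,0]},{"fingers": 1,"slide": [-0.8,0,5],"angular": [0,0,0]},{"fingers": 1,"slide": [-0.8,0,6],"angular": [0,0,0]},{"fingers": 1,"slide": [-0.8,0,6],"angular": [0,0,0]},{"fingers": 1,"slide": [-0.8,0,6],"angular": [0,0,0]}])

```text
clock: 16.88
tcp_pos: [0.5625, 0.1616, 0.142]
orientation: [-0.001, 0.0, 1.0, -0.001]
wrist_force: [1.0, -0.2, -1.3]
finger_gap: 0.0247
grip_force: 39.8
```

Run:
```python
from h import *
plan([.5628,.1616,.137],90); s=get_state(); print(s["tcp_pos"],s["wrist_force"],s["ft_torque"])
```

```text
slide [-0.3  0.1  5. ] angular [-0.06 -0.14 -0.02] q6-> 0.28 rows 0.1
[0.5625 0.1616 0.142 ] [ 0.9758 -0.1998 -1.275 ] [ 0.0191 -0.0008  0.0077]
```

It's over the boss, with the base at 0.115 and no upward force. Continuing down.

Request:
jog_arm(moves=[{"fingers": 1,"slide": [-0.3,0,2],"angular": [0,0,0]},{"fingers": 1,"slide": [-0.3,0,4],"angular": [0,0,0]},{"fingers": 1,"slide": [-0.3,0,5],"angular": [0,0,0]},{"fingers": 1,"slide": [-0.3,0,6],"angular": [0,0,0]},{"fingers": 1,"slide": [-0.3,0,6],"angular": [0,0,0]},{"fingers": 1,"slide": [-0.3,0,6],"angular": [0,0,0]}])

```text
clock: 17.38
tcp_pos: [0.5629, 0.1616, 0.137]
orientation: [-0.001, 0.0, 1.0, -0.001]
wrist_force: [-1.8, -0.5, 5.2]
finger_gap: 0.0248
grip_force: 40.4
```

Contact comes exactly at the predicted height of 0.137. I'll release and rise.

Request:
jog_arm(moves=[{"fingers": 1,"slide": [0,0,-1],"angular": [0,0,0]},{"fingers": 0.5,"slide": [0,0,-1],"angular": [0,0,0]},{"fingers": 0,"slide": [0,0,-1],"angular": [0,0,0]},{"fingers": 0,"slide": [0,0,-1],"angular": [0,0,0]},{"fingers": 0,"slide": [0,0,-1],"angular": [0,0,0]},{"fingers": 0,"slide": [0,0,-30],"angular": [0,0,0]},{"fingers": 0,"slide": [0,0,-65],"angular": [0,0,0]},{"fingers": 0,"slide": [0,0,-90],"angular": [0,0,0]},{"fingers": 0,"slide": [0,0,-90],"angular": [0,0,0]},{"fingers": 0,"slide": [0,0,-90],"angular": [0,0,0]}])

```text
clock: 18.22
tcp_pos: [0.5644, 0.1618, 0.228]
orientation: [0.001, 0.0, 1.0, -0.0]
wrist_force: [0.2, 0.1, -0.4]
finger_gap: 0.0855
grip_force: 0.0
```

Run:
```python
from h import *
s=cam("scene"); c=cam("wrist"); d=[int(v) for v in w2px(s,[.5643,.1616,.1])[0]]; e=[int(v) for v in w2px(c,[.5643,.1616,.1])[0]]
a=s["color"][d[1]-50:d[1]+50,d[0]-50:d[0]+50]; b=c["color"][max(0,e[1]-100):e[1]+100,e[0]-100:e[0]+100]
cv2.imwrite("pics/end.png",np.hstack([cv2.resize(a,(400,400),interpolation=cv2.INTER_CUBIC),cv2.resize(b,(400,400))])[:,:,::-1])
fitcap(c,.5643,.1616,.11); g=get_state(); print(g["clock"],g["tcp_pos"],g["wrist_force"])
```

```text
cap [0.5642 0.1612] cost 0.15308718279454314 px [317, 245]
18.3167 [0.5628 0.1616 0.2253] [ 0.7145  0.2791 -0.6177]
```

View pics/end.png

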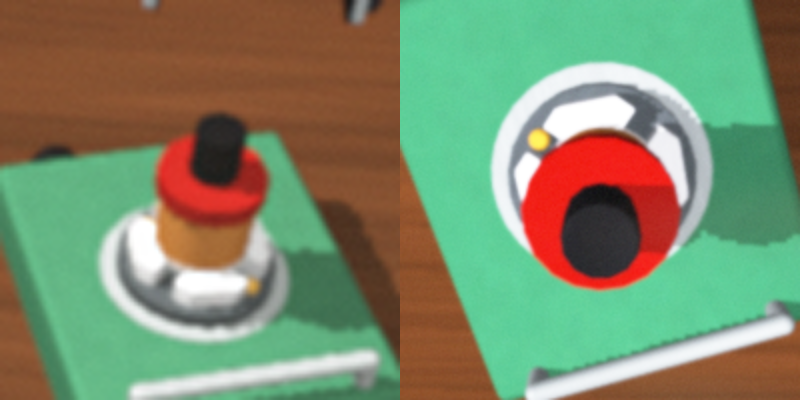

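The cap lies flat and centred on the drum, upright, and the lugs are still in the notches. Nothing is touching the gripper, so I'll hand in.

```bash
python3 -c "
from workcell import *
print(hand_in())"
```

```text
the job is handed in; nothing more can be done
None
```

The drum is home on the spigot with its notches over both lugs, the red cap lies flush and upright on its boss, and the job was handed in at about 18 s.

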